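# Hold a cork bar ready for sawing

## Robot

A 6-joint arm with a two-finger parallel gripper is mounted at the origin on the work surface. World frame = base frame: x ahead of the robot, y to its left, z up, the work surface at z = 0. Lengths are in m, angles in rad, forces in N, time in s.
With the tool pointing down it reaches from about 0.35 to 0.725 m from the base axis. Payload 4.3 kg.
Tool frame: the origin (TCP) lies on the centre line of the jaws, within the pads' length; the fingertips stand nose_length ahead of it and the grasp point (between the pads) lies 6 mm ahead of it (nose_length is the distance from the TCP to the fingertips, in m); z points along the fingers, y is the line along which they close (so a half turn about z gives the same grasp; the last joint's range is limited). The gripper opens to 85 mm and grips with 20 to 120 N. Pads are 22 mm wide; open, the fingers measure 114 mm over their backs; the gripper's body (76 mm by 85 mm) begins 54 mm behind the grasp point. The pads swing forward as they close: fully open they stand 13 mm farther back than shut.
Start: joints at [0.993, 0.377, 0.081, 1.274, 0, 1.46], TCP at [0.259, 0.513, 0.256] pointing down, gripper open.
Joint ranges: [-2.72, 2.72], [-0.84, 1.66], [-1.02, 1.22], [-1.77, 2.12], [-1.37, 1.28], [-3.14, 3.14]. Speed limits (rad/s): [2.57, 2.57, 3.14, 3.14, 3.14, 3.14].

## Interface

Orientations are given as [roll, pitch, yaw] about the fixed x, y, z axes, in that order (R = Rz(yaw) Ry(pitch) Rx(roll)).
In Python, from rig import * gives the robot as it stands.
- The arm moves only by the tool send_rows, never from a script. Its arguments are lists of equal length, an entry for each row: "slide": the shift along the tool's x, y, z in m, a list of three; "rotation": the turn, a rotation vector about the tool's x, y, z in degrees, a list of three; "hand": the opening in per cent of the stroke, from 0 (shut) to 100 (fully open). In form: {"slide": [[tx, ty, tz], ...], "rotation": [[wx, wy, wz], ...], "hand": [hand, ...]}. A call has 1 to 5 rows; each row shifts and turns the commanded pose from where the row before left it, along the tool's axes as they then stand; what a row does not reach is not made up. A row lasts 1/10 s, in which the tool goes at most 50 mm and 8.59 degrees, less where a joint would pass 70% of its speed; a pose out of reach is approached as far as the arm can. A call is refused whole if a number of a shift passes 0.05 or a number of a turn 8.59, either way. A call with a gripper value outside its range is refused whole. The fingers move at their own pace and stop on an object; the grip force is fixed at half the most. Time passes only in rows, so rows that do not move let the fingers close. It gives the time, the measured TCP pose, the force, the opening and the grip force at its end, in the units of the state.
- read_state(): the state, without advancing time (a new reading comes with each control period).
- read_camera(name): name is "scene" or "top" or "wrist"; returns a dict with "pixels" (480x640x3 uint8, red, green, blue), "range_z" (480x640 float32, m along the optical axis (not along the pixel's ray), 0 where there is no reading), "vfov" (degrees; the focal length in pixels is half the picture's height over the tangent of half this angle, whatever the lens; pixels are square), "cx", "cy" (the principal point, pixels), "extrinsics" (4x4, takes a point from camera to world coordinates). Camera axes: x right, y down, z forward; pixel columns grow to the right and rows downward; lengths in m; the calibration is good to about 2 mm. A picture is of the moment at which its call begins.
- finish_job(): hands the job in; it is judged then, once.
The state is a dict: "time": time; "qpos": joint angles; "qd": joint speeds; "tau": joint torques, N m; "tcp_pos": TCP position; "eef_rot": TCP orientation; "contact_force": force on the tool from outside, world axes, zero at the start; "torque": the same for the moment, N m; "grip_width": finger opening in m; "finger_force": force on a finger pad.
Only numpy, scipy, OpenCV 4.12 (cv2) and the standard library are available. Lean on these libraries where they do the work, as an engineer would, in place of code of your own. Each camera call takes 0.05 s, during which the arm holds its last target. There are 200 camera calls.

## Task

Take the long cork bar to the sawing board and set it up for sawing to length: broad face flat on the board, long side tight against the wooden fence and one end tight up against the aluminium stop. Then hold it there with one firm diagonal push, down onto the board and into the fence at once, with the fingers on the long part of the bar and well clear of the saw slot, and finish while still holding it like that. Leave the stop at its setting and everything else on the bench where it is.

Things in the scene. Friction and masses are not known exactly. Their poses are not given: they have to be found in the camera images.
- bar: The long cork bar: a plain cork block 160 mm long (its y), 40 mm wide (x), 30 mm high (z), about 40 g, loose on the bench on a broad (40 mm wide) face, left or right of the sawing board. Origin at the middle of the block, 15 mm above what it lies on. Either end and either broad face will do.
- sawboard: The sawing board, fixed to the bench on rubber suction feet: plywood, 160 mm (x) by 280 mm (y), top 26 mm above the bench. Origin on the bench under its middle, z up. A wooden fence runs along y over the full length on the side away from the robot: its face is the plane x = +50 mm; 22 mm thick, 26 mm above the board. In front of it the board is clear, but for the stop near the -y end.
- board: The plywood board itself, smooth lacquered plywood without fence and stop (cork slides on it with a friction of about 0.4); same frame as sawboard (origin on the bench under its middle), top surface at z = 26 mm.
- fence: The wooden fence of the sawing board; same frame as sawboard, so its face is the plane x = +50 mm of this frame.
- stop_face (a point): Point on the length stop's face, which the bar's end must touch: 18 mm in front of the fence, 15 mm above the board, axes as sawboard. The face looks to +y; a bar touching it has its middle 80 mm away. The stop is an aluminium block clamped on the fence, 34 mm deep, 18 mm thick, 35 mm above the board; it slips only above 60 N. Set 45 to 75 mm beyond the saw slot, differently each time.
- saw_slot (a point): The saw slot: a 3 mm gap through the fence for the saw blade, with a dark line on the board before it. The point lies at the fence's face on the board's top, at y = -45 mm of the sawing board, same axes. The stop is on its -y side; the long part of the bar, where it is held, on its +y side.
- offcut: A short piece of the same cork, 72 mm long (y), 40 mm wide, 30 mm high, loose on the bench on the other side of the sawing board. Not wanted: leave it. Origin at its middle.
- cork_ring: A cork flask ring, 90 mm across, 32 mm high, behind the board. Leave it. Origin under its centre.
- saw: A small brass-backed saw lying flat behind the board: 16 mm high, 310 mm long (x). Leave it. Origin on the bench under the blade's middle.
- flask: A stoppered conical flask, 80 mm across at the foot, 126 mm high. Leave it. Origin under its centre.
- beaker: A glass beaker, 68 mm across, 90 mm high. Leave it. Origin under its centre.
- reagent: A brown glass bottle, 68 mm across, 150 mm high. Leave it. Origin under its centre.
- borer: A brass cork borer lying near the robot: tube 12 mm thick and 105 mm long with a 60 mm cross handle. Leave it. Origin on the bench under the tube.

How it is judged:
At the end, for the whole second after the job is handed in: Bar on a broad face, within 2 mm of touching board, fence and stop, square within 0.03 rad, at rest; fingers push it with over 4 N, so that it bears on the fence with over 2 N and the board with over 4 N; grasp point over 30 mm from the saw slot on the side away from the stop. Robot keeps holding (z of bar in the frame of sawboard between 0.039 and 0.043 m and x of bar in the frame of sawboard between 0.028 and 0.032 m and y of bar in the frame of stop_face between 0.078 and 0.082 m and angle between the z axis of bar and the z axis of sawboard, either way round below 0.03 rad and angle between the y axis of bar and the y axis of sawboard, either way round below 0.03 rad and contact force between the fingers and bar above 4 N and contact force between bar and fence above 2 N and contact force between bar and board above 4 N and y of the grasp point in the frame of saw_slot above 0.03 m and linear speed of bar below 0.01 m/s); the arm keeps its last pose, push and grip.
It fails at once if the stop is shifted more than 4 mm from its setting (distance of stop_face from where it was at the start of the episode above 0.004 m).
It fails at once if something else on the bench is moved more than 30 mm (distance of any of offcut, cork_ring, saw, flask, beaker, reagent, borer from where it was at the start of the episode above 0.03 m).
It also fails if it takes over 58 s, if anything falls off the work surface, if the arm or the gripper's body presses on something with over 40 N, if the wrist force passes 120 N, or if a joint passes its speed limit or range.

## Working session

There is one attempt and no reset: what is moved stays moved. The work goes in short steps, Python scripts to look and compute and a tool call to move; the robot and the scene stay as the last step left them, time stands still between calls to the robot, and variables do not carry over. Pictures are saved under pics/ and viewed, at most 11 in all, crops included, and the job is handed in when it is done.

Besides the shell and the picture viewer there is one more tool, called after "Call:" as name(argument=value, ...), one argument or row to a line, values as JSON. send_rows: Moves the arm, as the interface text tells. Its arguments: {"type":"object","properties":{"slide":{"type":"array","items":{"type":"array","items":{"type":"number"}}},"rotation":{"type":"array","items":{"type":"array","items":{"type":"number"}}},"hand":{"type":"array","items":{"type":"number"}}},"required":["slide","rotation","hand"]}

```bash
ls; mkdir -p pics; cat > h.py <<'E'
from rig import *
import numpy as np, cv2
def cam(n):
    d=read_camera(n); d['f']=d['pixels'].shape[0]/2/np.tan(np.radians(d['vfov'])/2); return d
def pts(d):
    z=d['range_z']; v,u=np.mgrid[:z.shape[0],:z.shape[1]]
    P=np.stack([(u-d['cx'])/d['f']*z,(v-d['cy'])/d['f']*z,z],-1)
    E=np.array(d['extrinsics']); return P@E[:3,:3].T+E[:3,3]
def ray(d,u,v,h):
    E=np.array(d['extrinsics']); r=E[:3,:3]@np.array([(u-d['cx'])/d['f'],(v-d['cy'])/d['f'],1]); o=E[:3,3]
    return o+r*(h-o[2])/r[2]
def proj(d,p):
    E=np.array(d['extrinsics']); q=E[:3,:3].T@(np.array(p)-E[:3,3]); return q[:2]/q[2]*d['f']+[d['cx'],d['cy']]
def save(d,n): cv2.imwrite('pics/'+n,cv2.cvtColor(d['pixels'],cv2.COLOR_RGB2BGR))
E
python3 - <<'E'
from h import *
np.set_printoptions(precision=4,suppress=True)
s=read_state(); print(s)
for n in('top','scene'):
    d=cam(n); save(d,n+'0.png'); np.savez(n+'0.npz',**d); print(n,d['f'],d['cx'],d['cy'],np.array(d['extrinsics']))
E
```

```text
pics
{'time': 0.0, 'qpos': array([0.9927, 0.3781, 0.0797, 1.2744, 0.    , 1.4605]), 'qd': array([ 0.0001, -0.0002, -0.0005, -0.0007, -0.001 ,  0.0004]), 'tau': array([ -0.0015, -46.3601,  26.9877,   0.0208,   0.0001,  -0.    ]), 'tcp_pos': array([0.2589, 0.5127, 0.2554]), 'eef_rot': array([-3.1396, -0.0003,  2.6738]), 'contact_force': array([-0.7589,  0.2723,  0.3288]), 'torque': array([-0.0261, -0.0399,  0.0304]), 'finger_force': 0.0, 'grip_width': 0.0854560997880734}
top 554.1195209277942 327.3362067862013 237.2769399147702 [[ 0.004  -0.9818  0.1899  0.3505]
 [-1.     -0.005  -0.0048  0.0028]
 [ 0.0057 -0.1899 -0.9818  1.2722]
 [ 0.      0.      0.      1.    ]]
scene 506.3503081018592 318.0651353364432 233.40356732531995 [[ 0.4987  0.5346 -0.6823  1.3826]
 [ 0.8667 -0.3199  0.3828 -0.472 ]
 [-0.0136 -0.7822 -0.6228  0.8071]
 [ 0.      0.      0.      1.    ]]
```

View pics/top0.png

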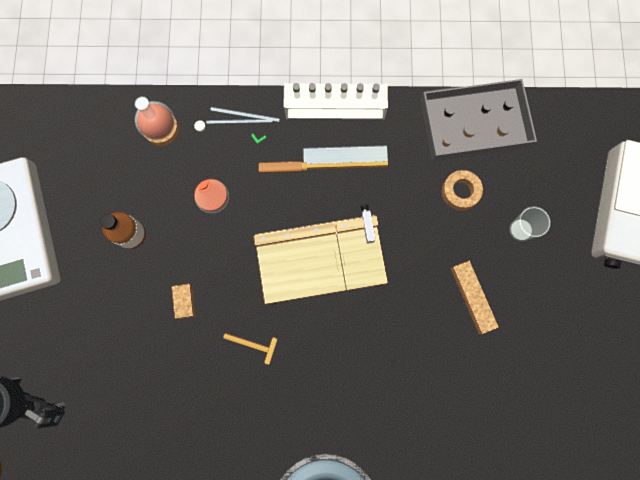

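View pics/scene0.png

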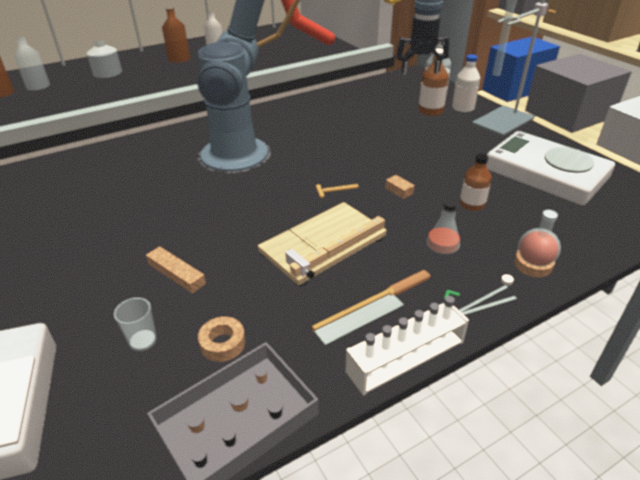

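The top view shows the bar at about (475,297), right of the board. The board is at (320,260), its slot line at (340,255), the stop at (368,224) and the offcut at (182,301). The scene view agrees: bar at (176,269), stop at (298,262).

```bash
python3 - <<'E'
from h import *
np.set_printoptions(precision=4,suppress=True)
L=lambda n:{k:v for k,v in np.load(n+'0.npz').items()}
t=L('top'); s=L('scene')
def corners(d,box,lo,hi,h):
    x0,y0,x1,y1=box; hsv=cv2.cvtColor(d['pixels'],cv2.COLOR_RGB2HSV)
    m=cv2.inRange(hsv,lo,hi); k=np.zeros_like(m); k[y0:y1,x0:x1]=m[y0:y1,x0:x1]
    k=cv2.morphologyEx(k,cv2.MORPH_CLOSE,np.ones((5,5)))
    c=max(cv2.findContours(k,0,1)[0],key=cv2.contourArea); return k,c
P=pts(t); Q=pts(s)
# bar: depth mask + colour mask
for name,d,C,box in(('top',t,P,(440,250,510,345)),('scene',s,Q,(135,235,215,300))):
    k,c=corners(d,box,(5,50,60),(30,255,255),0)
    up=(k>0)&(C[...,2]>0.024)&(C[...,2]<0.036)
    p=C[up]; print(name,'bar top n',up.sum(),'z med',np.median(p[:,2]))
    r=cv2.minAreaRect((p[:,:2]*1000).astype(np.float32)); print('rect mm',r, 'mean',p.mean(0))
# board
for name,d,C,box in(('top',t,P,(240,200,400,310)),('scene',s,Q,(250,195,395,285))):
    x0,y0,x1,y1=box; sub=np.zeros(C.shape[:2],bool); sub[y0:y1,x0:x1]=1
    b=sub&(C[...,2]>0.02)&(C[...,2]<0.032); p=C[b]
    r=cv2.minAreaRect((p[:,:2]*1000).astype(np.float32)); print(name,'board z',np.median(p[:,2]),'rect',r)
    f=sub&(C[...,2]>0.045)&(C[...,2]<0.0545); p=C[f]; print(' fence z',np.median(p[:,2]),cv2.minAreaRect((p[:,:2]*1000).astype(np.float32)))
    f=sub&(C[...,2]>0.0565)&(C[...,2]<0.07); p=C[f]; print(' stop z',np.median(p[:,2]),len(p),cv2.minAreaRect((p[:,:2]*1000).astype(np.float32)))
v=cv2.resize(t['pixels'][190:350,230:520],None,fx=2.7,fy=2.7,interpolation=cv2.INTER_CUBIC); print(v.shape)
cv2.imwrite('pics/crop.png',v[...,::-1])
E
```

```text
top bar top n 1294 z med 0.030893331200247176
rect mm ((456.8898620605469, -335.4585266113281), (159.82273864746094, 41.75764465332031), 21.695032119750977) mean [ 0.456  -0.335   0.0308]
scene bar top n 859 z med 0.028376470179353186
rect mm ((458.5189208984375, -335.24395751953125), (163.89126586914062, 41.98126983642578), 21.285377502441406) mean [ 0.4629 -0.3347  0.0283]
top board z 0.02689103333819065 rect ((542.665771484375, 12.120803833007812), (161.1033172607422, 280.31463623046875), 9.829019546508789)
 fence z 0.05181087751792601 ((616.1605834960938, 23.5462646484375), (86.49781799316406, 277.4124450683594), 1.8488845825195312)
 stop z 0.06024260284979632 332 ((583.657470703125, 17.536148071289062), (67.97113037109375, 275.09588623046875), 13.268402099609375)
scene board z 0.024342360594039214 rect ((553.4395141601562, 13.478775024414062), (181.7275848388672, 283.1324462890625), 9.542778015136719)
 fence z 0.05003709992232658 ((618.189208984375, 23.602638244628906), (83.9122543334961, 280.5175476074219), 2.829068183898926)
 stop z 0.05894933865270302 162 ((609.811279296875, -74.35050964355469), (68.99315643310547, 61.966468811035156), 9.877992630004883)
(432, 783, 3)
```

View pics/crop.png

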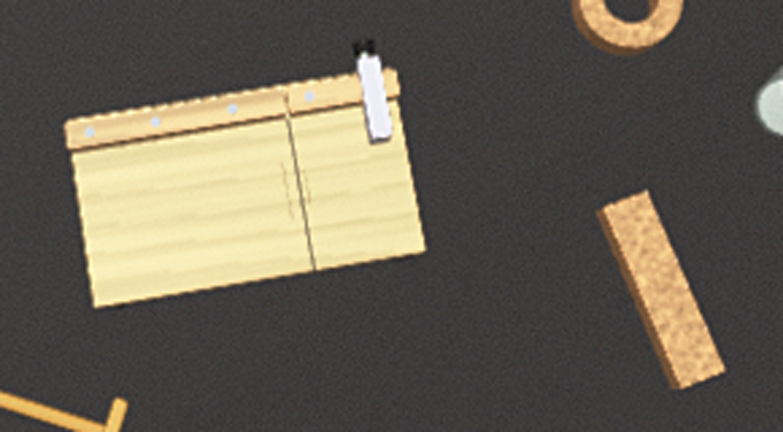

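Bar centre is about (0.457, -0.335), top at z≈0.030, long axis at 21.7° from x, size 160×42 mm, which fits the text. The board is at about (0.543, 0.012) with yaw 9.8° and top at 0.026, also a fit. I'll turn first, then move over the board for a wrist view on the way.

Call:
send_rows(
  slide=[
    [0,0,0],
    [0,0,0],
    [0,0,0],
    [0,0,0],
    [0,0,0],
  ],
  rotation=[
    [0,0,-8.5],
    [0,0,-8.5],
    [0,0,-8.5],
    [0,0,-8.5],
    [0,0,-8.5],
  ],
  hand=[100,100,100,100,100],
)

```text
time: 0.6
tcp_pos: [0.2591, 0.5129, 0.2557]
eef_rot: [-3.141, -0.001, -2.862]
contact_force: [-0.7, 0.5, -0.3]
grip_width: 0.0854
finger_force: 0.0
```

```bash
cat >> h.py <<'E'
from scipy.spatial.transform import Rotation as Ro
np.set_printoptions(precision=4,suppress=True)
B0=np.array([0.5427,0.0121,0]); BY=9.83
def togo(p,yaw=None,tilt=0):
    """slide (tool axes) and rotvec (deg, tool axes) to world p, tool down at yaw deg, then tilted by tilt deg about board y"""
    s=read_state(); R=Ro.from_euler('xyz',s['eef_rot'])
    print('slide',R.inv().apply(np.array(p)-s['tcp_pos']),'tcp',s['tcp_pos'],'rpy',np.degrees(s['eef_rot']))
    if yaw is not None:
        by=Ro.from_euler('z',BY,degrees=True).apply([0,1,0])
        T=Ro.from_rotvec(-np.radians(tilt)*by)*Ro.from_euler('xyz',[180,0,yaw],degrees=True)
        print('rot',np.degrees((R.inv()*T).as_rotvec()),'slide after turn',T.inv().apply(np.array(p)-s['tcp_pos']))
def b2w(p): return B0+Ro.from_euler('z',BY,degrees=True).apply(p)
def w2b(p): return Ro.from_euler('z',-BY,degrees=True).apply(np.array(p)-B0)
E
python3 -c "
from h import *
togo([0.46,0.0,0.26],201.7)"
```

```text
slide [-0.0513 -0.5485 -0.0039] tcp [0.2591 0.5129 0.2557] rpy [-179.9538   -0.056  -163.9535]
rot [-0.0434 -0.0583 -5.6535] slide after turn [ 0.003  -0.5509 -0.0043]
```

Call:
send_rows(
  slide=[
    [0,0,0],
    [0,-0.05,0],
    [0,-0.05,0],
    [0,-0.05,0],
    [0,-0.05,0],
  ],
  rotation=[
    [0,0,-5.65],
    [0,0,0],
    [0,0,0],
    [0,0,0],
    [0,0,0],
  ],
  hand=[100,100,100,100,100],
)

```text
time: 1.1
tcp_pos: [0.3321, 0.3251, 0.2559]
eef_rot: [-3.141, -0.001, -2.768]
contact_force: [0.7, 0.1, 1.5]
grip_width: 0.0854
finger_force: 0.0
```

Call:
send_rows(
  slide=[
    [0,-0.05,0],
    [0,-0.05,0],
    [0,-0.05,0],
    [0,-0.05,0],
    [0,-0.05,0],
  ],
  rotation=[
    [0,0,0],
    [0,0,0],
    [0,0,0],
    [0,0,0],
    [0,0,0],
  ],
  hand=[100,100,100,100,100],
)

```text
time: 1.6
tcp_pos: [0.4231, 0.0922, 0.2561]
eef_rot: [3.141, -0.0, -2.769]
contact_force: [0.9, 0.6, -0.8]
grip_width: 0.0853
finger_force: 0.0
```

```bash
python3 -c "
from h import *
togo([0.46,0.0,0.26],201.7)
d=cam('wrist'); save(d,'w1.png'); np.savez('w10.npz',**d)
print(d['f'],d['extrinsics'])"
```

```text
slide [-0.0008 -0.0993 -0.0039] tcp [0.4231 0.0922 0.2561] rpy [ 179.9848   -0.0035 -158.6495]
rot [ 0.0153 -0.0034 -0.3495] slide after turn [-0.0002 -0.0993 -0.0039]
424.38090782079377 [[-0.3636  0.8919  0.269   0.355 ]
 [ 0.9315  0.3483  0.1047  0.0652]
 [-0.0003  0.2886 -0.9575  0.3738]
 [ 0.      0.      0.      1.    ]]
```

View pics/w1.png

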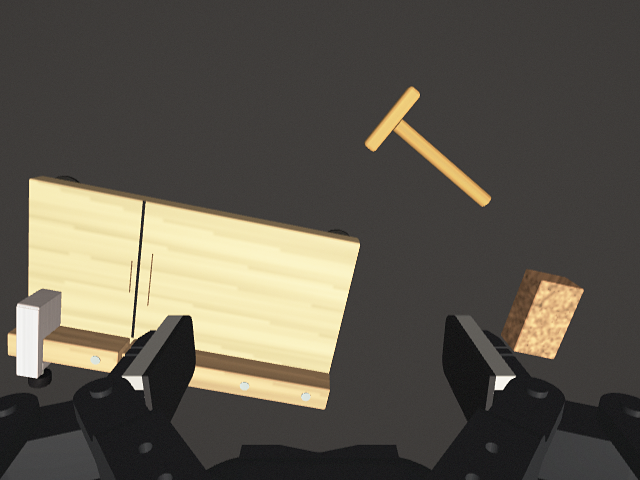

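The wrist view shows the slot line from (144,202) to (132,338). The stop's top face has its +y edge from about (40,307) to (36,378), and the board's +y edge runs from (360,241) to (331,374).

```bash
python3 - <<'E'
from h import *
d={k:v for k,v in np.load('w10.npz').items()}
C=pts(d)
for n,u,v,h in [('stop',40,307,.061),('stop',38,340,.061),('stop',36,377,.061),('slot',144,205,.026),('slot',133,330,.026),('bd front -y',30,179,.026),('bd front +y',360,241,.026),('fence top front +y',331,374,.052),('fence base',240,357,.026)]:
    w=ray(d,u,v,h); print(n,w,'board',w2b(w), 'depth z',C[v,u-2,2])
# front edge + fence edge fits by depth
b=(abs(C[...,2]-.026)<.006)&(d['pixels'][...,2]>90)&(d['pixels'][...,0]>150); b[:,500:]=0; b[:,:60]=0
r=cv2.minAreaRect((C[b][:,:2]*1000).astype(np.float32)); print('z',np.median(C[b][:,2]),r)
# edges: front line from pixels, line fit
h=[]
for u in range(80,340,10):
    v=np.where(b[:,u])[0]; h.append(np.r_[w2b(ray(d,u,v.min(),.026))[:2],w2b(ray(d,u,v.max(),.026))[:2]])
h=np.array(h); print('front edge x',np.polyfit(h[:,1],h[:,0],1),'fence base x',np.median(h[:,2]))
# stop face from depth: points above .055
s=(C[...,2]>.056)&(C[...,2]<.07); s[:,80:]=0; s[:260]=0; s[:,:5]=0
q=w2b(C[s]); print('stop top',len(q),np.median(C[s][:,2]),np.percentile(q[:,1],[2,50,90,98]),np.percentile(q[:,0],[2,98]))
E
```

```text
stop [ 0.5755 -0.0901  0.061 ] board [ 0.0149 -0.1063  0.061 ] depth z 0.05993846306420392
stop [ 0.606 -0.086  0.061] board [ 0.0456 -0.1075  0.061 ] depth z 0.061789565861482876
stop [ 0.642 -0.081  0.061] board [ 0.082  -0.1087  0.061 ] depth z 0.060818843683390744
slot [ 0.4754 -0.0441  0.026 ] board [-0.0759 -0.0439  0.026 ] depth z 0.02586428760732351
slot [ 0.5923 -0.024   0.026 ] board [ 0.0427 -0.0441  0.026 ] depth z 0.026853319652269114
bd front -y [ 0.4883 -0.1366  0.026 ] board [-0.079  -0.1372  0.026 ] depth z 0.0024897442370696576
bd front +y [0.4388 0.1359 0.026 ] board [-0.0813  0.1398  0.026 ] depth z 0.019967391852620642
fence top front +y [0.5534 0.1543 0.052 ] board [0.0349 0.1383 0.052 ] depth z 0.0003893428349757144
fence base [0.5834 0.0758 0.026 ] board [0.051  0.0558 0.026 ] depth z 0.025719158603469905
z 0.02615755401710501 ((528.8311157226562, 23.583450317382812), (136.53451538085938, 254.17042541503906), 9.92164421081543)
front edge x [-0.0016 -0.0796] fence base x 0.050766539321944956
stop top 1857 0.06057842474674929 [-0.1255 -0.1156 -0.1083 -0.1077] [0.016  0.0817]
```

```bash
python3 - <<'E'
from h import *
t={k:v for k,v in np.load('top0.npz').items()}
# cross-check: stop edge and slot in the top view
for n,u,v,h in [('stop near',371,142,.061),('stop far',359,60,.061),('slot near',315,270,.026),('slot far',291,122,.026)]:
    w=ray(t,230+u/2.7,190+v/2.7,h); print(n,w2b(w))
togo([0.457,-0.3355,0.2],201.7)
E
```

```text
stop near [ 0.0123 -0.108   0.061 ]
stop far [ 0.0822 -0.1107  0.061 ]
slot near [-0.0808 -0.0463  0.026 ]
slot far [ 0.0464 -0.0479  0.026 ]
slide [ 0.121  -0.4039  0.0588] tcp [0.4262 0.0854 0.2561] rpy [-179.6222   -0.0093 -159.1523]
rot [-0.3778 -0.0121 -0.8523] slide after turn [ 0.127  -0.4024  0.0561]
```

Call:
send_rows(
  slide=[
    [0.03,-0.04,0.0],
    [0.03,-0.05,0.0],
    [0.03,-0.05,0.0],
    [0.03,-0.05,0.0],
    [0,-0.05,0],
  ],
  rotation=[
    [0,0,-0.4],
    [0,0,0],
    [0,0,0],
    [0,0,0],
    [0,0,0],
  ],
  hand=[100,100,100,100,100],
)

```text
time: 2.15
tcp_pos: [0.4013, -0.1495, 0.2561]
eef_rot: [3.14, -0.002, -2.764]
contact_force: [-0.2, 0.8, 0.1]
grip_width: 0.0855
finger_force: 0.0
```

Call:
send_rows(
  slide=[
    [0,-0.05,0],
    [0,-0.05,0],
    [0,-0.05,0],
    [0,0,0],
    [0,0,0],
  ],
  rotation=[
    [0,0,0],
    [0,0,0],
    [0,0,0],
    [0,0,0],
    [0,0,0],
  ],
  hand=[100,100,100,100,100],
)

```text
time: 2.65
tcp_pos: [0.4596, -0.2882, 0.2551]
eef_rot: [3.139, -0.001, -2.764]
contact_force: [-0.4, 0.0, 0.5]
grip_width: 0.0851
finger_force: 0.0
```

```bash
python3 -c "
from h import *
togo([0.457,-0.3355,0.2],201.7)
d=cam('wrist'); save(d,'w2.png'); np.savez('w20.npz',**d)
C=pts(d); hsv=cv2.cvtColor(d['pixels'],cv2.COLOR_RGB2HSV)
k=(cv2.inRange(hsv,(5,50,60),(30,255,255))>0)&(C[...,2]>.022)&(C[...,2]<.04)
p=C[k]; print(len(p),np.median(p[:,2]),cv2.minAreaRect((p[:,:2]*1000).astype(np.float32)))
R=Ro.from_euler('xyz',read_state()['eef_rot'])
T=R.inv().apply((C-read_state()['tcp_pos']).reshape(-1,3)); f=(C[...,2].ravel()>.12)&(d['range_z'].ravel()>0)
print('fingertip max z ahead of tcp',np.percentile(T[f][:,2],[90,99,99.9]))
"
```

```text
slide [ 0.0198 -0.0431  0.055 ] tcp [ 0.4596 -0.2882  0.2551] rpy [ 179.8636   -0.0517 -158.3416]
rot [ 0.1364 -0.0517 -0.0417] slide after turn [ 0.0199 -0.043   0.0551]
17333 0.029855235811981795 ((495.1022644042969, -204.427978515625), (354.702392578125, 452.1461181640625), 28.871971130371094)
fingertip max z ahead of tcp [-0.0095  0.008   0.0116]
```

View pics/w2.png

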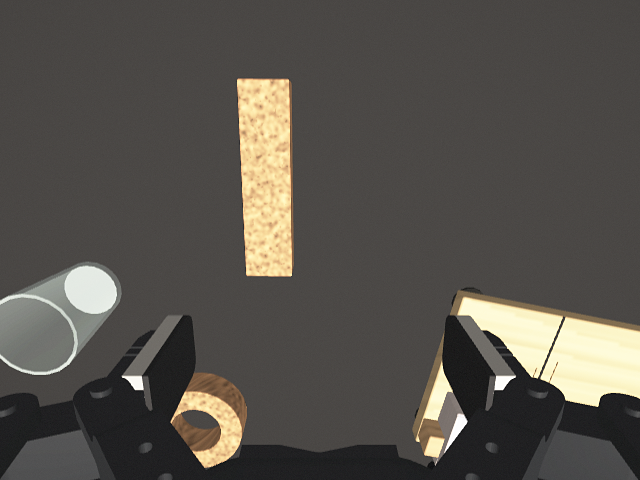

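The wrist view shows the bar clearly, corners near (237,79), (290,80), (292,276) and (246,276). I'll refine its pose from those.

```bash
python3 - <<'E'
from h import *
d={k:v for k,v in np.load('w20.npz').items()}
hsv=cv2.cvtColor(d['pixels'],cv2.COLOR_RGB2HSV); C=pts(d)
k=cv2.inRange(hsv,(5,40,60),(35,255,255)); k[:,:220]=0; k[:,310:]=0; k[300:]=0
k&=((C[...,2]>.024)*255).astype(np.uint8)
k=cv2.morphologyEx(k,cv2.MORPH_CLOSE,np.ones((5,5)))
c=max(cv2.findContours(k,0,1)[0],key=cv2.contourArea)[:,0]
w=np.array([ray(d,u,v,.030)[:2]*1000 for u,v in c],np.float32); r=cv2.minAreaRect(w); print(r,'depth z',np.median(C[k>0][:,2]))
# two-view height: centre from wrist vs. top rays
t={k:v for k,v in np.load('top0.npz').items()}
togo([r[0][0]/1000,r[0][1]/1000,0.10],180+21.7)
E
```

```text
((456.63824462890625, -334.3567810058594), (158.56044006347656, 41.466670989990234), 21.350736618041992) depth z 0.03010492520918906
slide [ 0.0199 -0.0431  0.1555] tcp [ 0.4594 -0.2872  0.2555] rpy [ 179.8768   -0.0407 -158.2688]
rot [ 0.1232 -0.0408  0.0312] slide after turn [ 0.02   -0.0428  0.1555]
```

Call:
send_rows(
  slide=[
    [0.02,-0.043,0],
    [0,0,0.05],
    [0,0,0.05],
    [0,0,0.04],
    [0,0,0],
  ],
  rotation=[
    [0,0,0.2],
    [0,0,0],
    [0,0,0],
    [0,0,0],
    [0,0,0],
  ],
  hand=[100,100,100,100,100],
)

```text
time: 3.2
tcp_pos: [0.453, -0.3298, 0.111]
eef_rot: [3.13, -0.005, -2.764]
contact_force: [-1.2, 1.1, -0.9]
grip_width: 0.0855
finger_force: 0.0
```

```bash
python3 -c "
from h import *
togo([0.4566,-0.3345,0.031],201.5)"
```

```text
slide [-0.0021 -0.0066  0.08  ] tcp [ 0.453  -0.3298  0.111 ] rpy [ 179.3404   -0.3014 -158.3612]
rot [ 0.6592 -0.3022  0.1371] slide after turn [-0.0017 -0.0057  0.08  ]
```

Call:
send_rows(
  slide=[
    [0,-0.004,0.03],
    [0,0,0.03],
    [0,0,0.01],
    [0,0,0],
    [0,0,0],
  ],
  rotation=[
    [0,0,0],
    [0,0,0],
    [0,0,0],
    [0,0,0],
    [0,0,0],
  ],
  hand=[100,100,100,100,100],
)

```text
time: 3.7
tcp_pos: [0.4597, -0.3393, 0.0485]
eef_rot: [-3.139, 0.001, -2.765]
contact_force: [1.0, -0.7, 0.6]
grip_width: 0.0853
finger_force: 0.0
```

```bash
python3 -c "
from h import *
togo([0.4566,-0.3345,0.031],201.5)"
```

```text
slide [0.0011 0.0057 0.0174] tcp [ 0.4597 -0.3393  0.0485] rpy [-179.8725    0.0702 -158.4153]
rot [-0.1274  0.0703  0.0846] slide after turn [0.0011 0.0056 0.0175]
```

Call:
send_rows(
  slide=[
    [0.001,0.005,0.01],
    [0,0,0.006],
    [0,0,0],
    [0,0,0],
  ],
  rotation=[
    [0,0,0],
    [0,0,0],
    [0,0,0],
    [0,0,0],
  ],
  hand=[100,100,100,40],
)

```text
time: 4.1
tcp_pos: [0.4557, -0.3345, 0.0302]
eef_rot: [3.141, -0.0, -2.766]
contact_force: [0.8, -0.4, 0.7]
grip_width: 0.0731
finger_force: 0.0
```

Call:
send_rows(
  slide=[
    [0,0,0],
    [0,0,0],
    [0,0,0],
    [0,0,0],
    [0,0,0],
  ],
  rotation=[
    [0,0,0],
    [0,0,0],
    [0,0,0],
    [0,0,0],
    [0,0,0],
  ],
  hand=[40,30,30,30,30],
)

```text
time: 4.6
tcp_pos: [0.4562, -0.335, 0.0307]
eef_rot: [-3.141, 0.0, -2.766]
contact_force: [0.3, -0.8, 3.4]
grip_width: 0.0386
finger_force: 61.6
```

```bash
python3 -c "
from h import *
togo([0.4566,-0.3345,0.031],201.5); print(read_state()['finger_force'])"
```

```text
slide [-0.0005  0.0003 -0.0003] tcp [ 0.4562 -0.335   0.0307] rpy [-179.9479    0.0286 -158.4545]
rot [-0.0521  0.0286  0.0455] slide after turn [-0.0005  0.0003 -0.0003]
61.62647008895874
```

Gripped at 38.6 mm with 62 N on the fingers. Lift and turn.

Call:
send_rows(
  slide=[
    [0,0,-0.03],
    [0,0,-0.05],
    [0,0,-0.05],
    [0,0.03,0],
    [0,0.04,0],
  ],
  rotation=[
    [0,0,0],
    [0,0,0],
    [0,0,0],
    [0,0,0],
    [0,0,0],
  ],
  hand=[30,30,30,30,30],
)

```text
time: 5.1
tcp_pos: [0.4321, -0.2715, 0.1626]
eef_rot: [-3.136, 0.003, -2.767]
contact_force: [0.7, 0.8, -0.4]
grip_width: 0.0387
finger_force: 61.2
```

Call:
send_rows(
  slide=[
    [0,0,0],
    [0,0,0],
    [0,0,0],
    [0,0,0],
    [0,0,0],
  ],
  rotation=[
    [0,0,-8.5],
    [0,0,-8.5],
    [0,0,-8.5],
    [0,0,-8.5],
    [0,0,-8.5],
  ],
  hand=[30,30,30,30,30],
)

```text
time: 5.6
tcp_pos: [0.4298, -0.2692, 0.16]
eef_rot: [3.141, 0.0, -2.018]
contact_force: [-0.1, -0.4, 0.1]
grip_width: 0.0389
finger_force: 61.3
```

Call:
send_rows(
  slide=[
    [0,0,0],
    [0,0,0],
    [0,0,0],
    [0,0,0],
    [0,0,0],
  ],
  rotation=[
    [0,0,-8.5],
    [0,0,-8.5],
    [0,0,-8.5],
    [0,0,-8.5],
    [0,0,-1.9],
  ],
  hand=[30,30,30,30,30],
)

```text
time: 6.1
tcp_pos: [0.4298, -0.2693, 0.1599]
eef_rot: [3.141, 0.001, -1.394]
contact_force: [0.2, -0.2, 0.3]
grip_width: 0.0388
finger_force: 61.3
```

```bash
python3 -c "
from h import *
s=read_state(); print(s['finger_force'],s['grip_width'])
togo(b2w([0.003,-0.02,0.13]),279.83)"
```

```text
61.28085494041443 0.038792985914978546
slide [-0.2371 -0.1635  0.03  ] tcp [ 0.4298 -0.2693  0.1599] rpy [179.9703   0.0444 -79.867 ]
rot [0.0298 0.0443 0.303 ] slide after turn [-0.238  -0.1623  0.0299]
```

Call:
send_rows(
  slide=[
    [-0.04,-0.03,0],
    [-0.05,-0.033,0],
    [-0.05,-0.033,0],
    [-0.05,-0.033,0],
    [-0.048,-0.033,0],
  ],
  rotation=[
    [0,0,0.3],
    [0,0,0],
    [0,0,0],
    [0,0,0],
    [0,0,0],
  ],
  hand=[30,30,30,30,30],
)

```text
time: 6.6
tcp_pos: [0.5344, -0.0404, 0.1601]
eef_rot: [3.141, 0.0, -1.403]
contact_force: [1.5, -1.1, -1.3]
grip_width: 0.0388
finger_force: 61.3
```

Call:
send_rows(
  slide=[
    [0,0,0.03],
    [0,0,0],
    [0,0,0],
  ],
  rotation=[
    [0,0,0],
    [0,0,0],
    [0,0,0],
  ],
  hand=[30,30,30],
)

```text
time: 6.9
tcp_pos: [0.5329, -0.0423, 0.1297]
eef_rot: [3.138, 0.001, -1.403]
contact_force: [-0.1, 0.1, -0.2]
grip_width: 0.0388
finger_force: 61.3
```

```bash
python3 - <<'E'
from h import *
s=read_state(); print(s['finger_force'],s['grip_width'],w2b(s['tcp_pos']))
togo(b2w([0.003,-0.02,0.0575]),279.83)
d=cam('wrist'); save(d,'w3.png'); np.savez('w30.npz',**d)
E
```

```text
61.254905462265015 0.03880053747951802 [-0.019  -0.0519  0.1297]
slide [-0.0319 -0.0221  0.0721] tcp [ 0.5329 -0.0423  0.1297] rpy [179.8219   0.0562 -80.3637]
rot [ 0.178   0.0565 -0.1936] slide after turn [-0.0319 -0.022   0.0722]
```

View pics/w3.png

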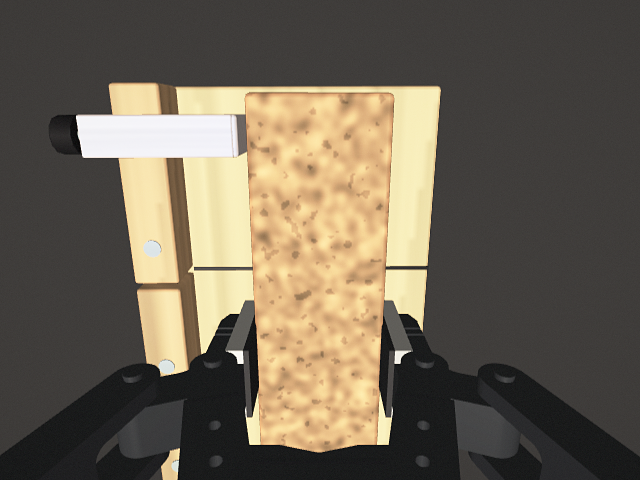

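The view shows the bar held square to the fence, its -y end at row 93, and the stop's +y edge at row 157 (columns 80–237). The slot line is at row 268.

```bash
python3 - <<'E'
from h import *
d={k:v for k,v in np.load('w30.npz').items()}; C=pts(d)
print('bar top z depth',np.median(C[120:300,270:370,2]))
for n,u,v,h in [('bar end',250,93,.129),('bar end',390,93,.129),('left side',246,100,.129),('left low',259,440,.129),('right',393,100,.129),('right low',380,440,.129),('stop',90,157,.061),('stop',200,157,.061),('slot',215,268,.026),('slot',410,268,.026),('fence top',178,200,.052)]:
    print(n,w2b(ray(d,u,v,h)))
E
```

```text
bar top z depth 0.12901040258698138
bar end [-0.0009 -0.1312  0.129 ]
bar end [-0.0377 -0.131   0.129 ]
left side [ 0.0002 -0.1294  0.129 ]
left low [ 0.0016 -0.0202  0.129 ]
right [-0.0386 -0.1293  0.129 ]
right low [-0.0393 -0.02    0.129 ]
stop [ 0.0796 -0.1084  0.061 ]
stop [ 0.0321 -0.1082  0.061 ]
slot [ 0.0385 -0.0443  0.026 ]
slot [-0.0697 -0.0438  0.026 ]
fence top [ 0.0465 -0.0877  0.052 ]
```

Call:
send_rows(
  slide=[
    [-0.032,-0.022,0],
    [0,0,0.03],
    [0,0,0.02],
    [0,0,0.01],
    [0,0,0],
  ],
  rotation=[
    [0,0,-0.2],
    [0,0,0],
    [0,0,0],
    [0,0,0],
    [0,0,0],
  ],
  hand=[30,30,30,30,30],
)

```text
time: 7.45
tcp_pos: [0.5497, -0.008, 0.0698]
eef_rot: [3.14, 0.001, -1.401]
contact_force: [-0.7, 0.1, -0.1]
grip_width: 0.039
finger_force: 61.3
```

```bash
python3 - <<'E'
from h import *
s=read_state(); print(s['finger_force'],s['grip_width'],w2b(s['tcp_pos']),s['contact_force'])
togo(b2w([0.003,-0.02,0.0575]),279.83)
E
```

```text
61.256293058395386 0.038977013949780766 [ 0.0034 -0.021   0.0698] [-0.6576  0.1063 -0.1286]
slide [-0.001   0.0004  0.0123] tcp [ 0.5497 -0.008   0.0698] rpy [179.892    0.0343 -80.2597]
rot [ 0.108   0.0344 -0.0896] slide after turn [-0.001   0.0004  0.0123]
```

Call:
send_rows(
  slide=[
    [0,-0.003,0.008],
    [0,0,0.004],
    [0,0,0.001],
    [0.004,0,0],
    [0,0,0],
  ],
  rotation=[
    [0,0,0],
    [0,0,0],
    [0,0,0],
    [0,0,0],
    [0,0,0],
  ],
  hand=[30,30,30,30,30],
)

```text
time: 7.95
tcp_pos: [0.5547, -0.011, 0.0577]
eef_rot: [-3.141, -0.0, -1.399]
contact_force: [-0.9, 0.0, -0.7]
grip_width: 0.039
finger_force: 61.3
```

```bash
python3 - <<'E'
from h import *
s=read_state(); print(s['finger_force'],s['grip_width'],w2b(s['tcp_pos']),s['contact_force'])
E
```

```text
61.25630736351013 0.039000006681711885 [ 0.0079 -0.0248  0.0577] [-0.8882  0.0112 -0.7421]
```

Call:
send_rows(
  slide=[
    [0.002,0,0.001],
    [0.001,0,0],
    [0.001,0,0],
    [0,0,0],
  ],
  rotation=[
    [0,0,0],
    [0,0,0],
    [0,0,0],
    [0,0,0],
  ],
  hand=[30,30,30,30],
)

```text
time: 8.35
tcp_pos: [0.5553, -0.0146, 0.0567]
eef_rot: [-3.141, -0.0, -1.399]
contact_force: [0.1, 0.7, 3.0]
grip_width: 0.0391
finger_force: 61.4
```

```bash
python3 - <<'E'
from h import *
s=read_state(); print(s['finger_force'],s['grip_width'],w2b(s['tcp_pos']),s['contact_force'])
togo(b2w([0.003,-0.02,0.0575]),279.83)
E
```

```text
61.43249273300171 0.03911566824560839 [ 0.0079 -0.0284  0.0567] [0.1088 0.6681 2.958 ]
slide [-0.0084  0.0049 -0.0008] tcp [ 0.5553 -0.0146  0.0567] rpy [-179.9507   -0.0093  -80.1532]
rot [-0.0493 -0.0093  0.0168] slide after turn [-0.0084  0.0049 -0.0008]
```

Board contact at about 3 N. Touch the stop gently, then release partway.

Call:
send_rows(
  slide=[
    [0.001,0,0],
    [0,0,0],
  ],
  rotation=[
    [0,0,0],
    [0,0,0],
  ],
  hand=[30,30],
)

```text
time: 8.55
tcp_pos: [0.5553, -0.0147, 0.0567]
eef_rot: [-3.141, 0.002, -1.398]
contact_force: [-0.2, 3.5, 5.3]
grip_width: 0.0387
finger_force: 61.9
```

```bash
python3 - <<'E'
from h import *
s=read_state(); print(w2b(s['tcp_pos']),s['contact_force'])
E
```

```text
[ 0.0078 -0.0285  0.0567] [-0.1984  3.4854  5.2952]
```

Stop contact at 3.5 N. Release and rise, then turn the tool 90° so the closed fingers sit side by side along the bar.

Call:
send_rows(
  slide=[
    [0,0,0],
    [0,0,0],
    [0,0,-0.02],
    [0,0,-0.05],
    [0,0,-0.03],
  ],
  rotation=[
    [0,0,0],
    [0,0,0],
    [0,0,0],
    [0,0,0],
    [0,0,0],
  ],
  hand=[58,58,58,58,58],
)

```text
time: 9.05
tcp_pos: [0.5555, -0.0159, 0.1584]
eef_rot: [-3.141, -0.001, -1.399]
contact_force: [1.3, -0.3, 0.3]
grip_width: 0.0499
finger_force: 0.0
```

Call:
send_rows(
  slide=[
    [0,0,0],
    [0,0,0],
    [0,0,0],
    [0,0,0],
    [0,0,0],
  ],
  rotation=[
    [0,0,8.5],
    [0,0,8.5],
    [0,0,8.5],
    [0,0,8.5],
    [0,0,8.5],
  ],
  hand=[0,0,0,0,0],
)

```text
time: 9.55
tcp_pos: [0.5548, -0.0158, 0.1559]
eef_rot: [3.141, -0.001, -2.147]
contact_force: [-0.4, -0.0, -0.3]
grip_width: 0.0003
finger_force: 0.0
```

Call:
send_rows(
  slide=[
    [0,0,0],
    [0,0,0],
    [0,0,0],
    [0,0,0],
    [0,0,0],
  ],
  rotation=[
    [0,0,8.5],
    [0,0,8.5],
    [0,0,8.5],
    [0,0,8.5],
    [0,0,8.5],
  ],
  hand=[0,0,0,0,0],
)

```text
time: 10.05
tcp_pos: [0.5548, -0.0158, 0.1559]
eef_rot: [-3.141, -0.001, -2.889]
contact_force: [1.4, -0.4, -0.2]
grip_width: 0.0
finger_force: 0.0
```

```bash
python3 - <<'E'
from h import *
s=read_state(); print(w2b(s['tcp_pos']),s['contact_force'],s['grip_width'])
togo(b2w([-0.05,-0.028,0.1]),189.83)
t=cam('top'); C=w2b(pts(t).reshape(-1,3)); c=t['pixels'].reshape(-1,3).astype(int)
hsv=cv2.cvtColor(t['pixels'],cv2.COLOR_RGB2HSV)
save(t,'t4.png'); u,v=proj(t,b2w([0.01,-.02,.05])); print(u,v)
cv2.imwrite('pics/c4.png',cv2.resize(t['pixels'][200:310,240:400],None,fx=4,fy=4,interpolation=cv2.INTER_CUBIC)[...,::-1])
E
```

```text
[ 0.0072 -0.0296  0.1559] [ 1.3895 -0.4088 -0.1823] 7.837626728416537e-06
slide [0.0568 0.0062 0.0559] tcp [ 0.5548 -0.0158  0.1559] rpy [-179.9796   -0.0535 -165.5202]
rot [-0.0226 -0.0527  4.6498] slide after turn [0.0572 0.0016 0.0559]
328.4940882458588 250.8926422855494
```

View pics/c4.png

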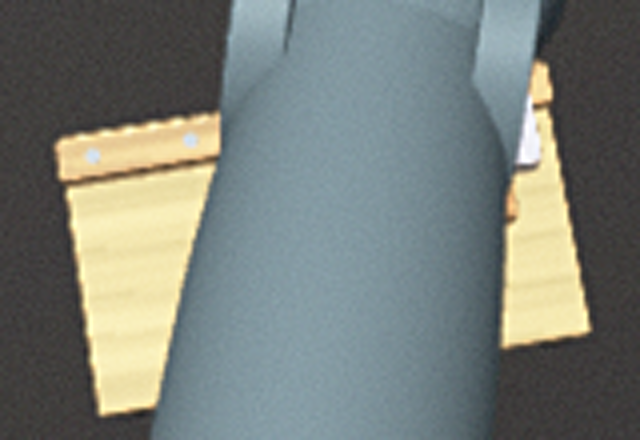

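The arm hides most of the bar; only its corner shows at about (510,200), beside the stop at (530,150). The tool goes down in front of the bar, to be looked at from the wrist.

Call:
send_rows(
  slide=[
    [0,0,0],
    [0.047,0.001,0],
    [0,0,0],
    [0,0,0],
  ],
  rotation=[
    [0,0,4.65],
    [0,0,0],
    [0,0,0],
    [0,0,0],
  ],
  hand=[0,0,0,0],
)

```text
time: 10.5
tcp_pos: [0.5066, -0.0228, 0.1554]
eef_rot: [3.141, -0.003, -2.962]
contact_force: [0.5, -0.6, 0.2]
grip_width: -0.0002
finger_force: 0.0
```

```bash
python3 - <<'E'
from h import *
togo(b2w([-0.04,-0.028,0.061]),189.83)
d=cam('wrist'); save(d,'w5.png'); np.savez('w50.npz',**d)
E
```

```text
slide [-0.0018  0.0002  0.0944] tcp [ 0.5066 -0.0228  0.1554] rpy [ 179.9631   -0.157  -169.7239]
rot [ 0.0363 -0.1572  0.4461] slide after turn [-0.0015  0.0003  0.0944]
```

View pics/w5.png

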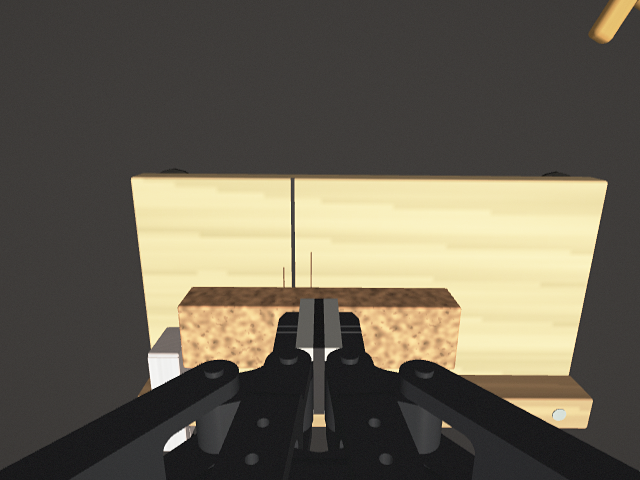

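The bar lies flat and square, its -y end at the stop (180,330) and its front bottom edge at row 288. Go down in front of it, then push into the fence.

Call:
send_rows(
  slide=[
    [0.004,0,0.04],
    [0,0,0.03],
    [0,0,0.02],
    [0,0,0.004],
    [0,0,0],
  ],
  rotation=[
    [0,0,0.4],
    [0,0,0],
    [0,0,0],
    [0,0,0],
    [0,0,0],
  ],
  hand=[0,0,0,0,0],
)

```text
time: 11.05
tcp_pos: [0.5057, -0.0236, 0.0624]
eef_rot: [-3.141, 0.0, -2.97]
contact_force: [0.3, 0.1, -0.1]
grip_width: -0.0001
finger_force: 0.0
```

```bash
python3 - <<'E'
from h import *
d={k:v for k,v in np.load('w50.npz').items()}
print('bar front',w2b(ray(d,220,288,.026)),w2b(ray(d,420,288,.026)),'top',w2b(ray(d,220,306,.056)),w2b(ray(d,430,307,.056)),'end',w2b(ray(d,461,307,.056)),w2b(ray(d,178,306,.056)))
s=read_state(); print(w2b(s['tcp_pos']),s['contact_force'])
togo(b2w([-0.04,-0.028,0.061]),189.83)
E
```

```text
bar front [-0.0101 -0.0902  0.026 ] [-0.011   0.0355  0.026 ] top [-0.0119 -0.0834  0.056 ] [-0.0122  0.0341  0.056 ] end [-0.0123  0.0514  0.056 ] [-0.0118 -0.1069  0.056 ]
[-0.0426 -0.0289  0.0624] [ 0.2912  0.1039 -0.1448]
slide [-0.0026  0.0009  0.0014] tcp [ 0.5057 -0.0236  0.0624] rpy [-179.9901    0.0205 -170.1609]
rot [-0.0099  0.0205  0.0091] slide after turn [-0.0026  0.0009  0.0014]
```

Call:
send_rows(
  slide=[
    [-0.01,0,0],
    [-0.008,0,0],
    [-0.007,0,0],
    [-0.007,0,0],
    [-0.006,0,0],
  ],
  rotation=[
    [0,0,0],
    [0,0,0],
    [0,0,0],
    [0,0,0],
    [0,0,0],
  ],
  hand=[0,0,0,0,0],
)

```text
time: 11.55
tcp_pos: [0.5433, -0.0169, 0.0627]
eef_rot: [-3.141, 0.001, -2.97]
contact_force: [-0.2, -0.2, 0.5]
grip_width: -0.0001
finger_force: 0.1
```

Call:
send_rows(
  slide=[
    [-0.001,0,0],
    [-0.001,0,0],
    [0,0,0],
  ],
  rotation=[
    [0,0,0],
    [0,0,0],
    [0,0,0],
  ],
  hand=[0,0,0],
)

```text
time: 11.85
tcp_pos: [0.544, -0.0166, 0.0622]
eef_rot: [3.141, -0.0, -2.971]
contact_force: [-0.6, -0.1, -0.5]
grip_width: -0.0
finger_force: 0.0
```

```bash
python3 - <<'E'
from h import *
s=read_state(); print(w2b(s['tcp_pos']),s['contact_force'])
E
```

```text
[-0.0037 -0.0285  0.0622] [-0.5725 -0.1499 -0.4582]
```

Call:
send_rows(
  slide=[
    [-0.001,0,0],
    [-0.001,0,0],
    [-0.001,0,0],
    [0,0,0],
  ],
  rotation=[
    [0,0,0],
    [0,0,0],
    [0,0,0],
    [0,0,0],
  ],
  hand=[0,0,0,0],
)

```text
time: 12.25
tcp_pos: [0.5466, -0.0162, 0.0622]
eef_rot: [3.142, -0.001, -2.971]
contact_force: [-1.9, -0.2, -0.2]
grip_width: -0.0003
finger_force: 0.8
```

```bash
python3 - <<'E'
from h import *
s=read_state(); print(w2b(s['tcp_pos']),Ro.from_euler('z',-BY,degrees=True).apply(s['contact_force']))
E
```

```text
[-0.001  -0.0286  0.0622] [-1.9475  0.1789 -0.2191]
```

Call:
send_rows(
  slide=[
    [-0.001,0,0],
    [-0.001,0,0],
    [0,0,0],
  ],
  rotation=[
    [0,0,0],
    [0,0,0],
    [0,0,0],
  ],
  hand=[0,0,0],
)

```text
time: 12.55
tcp_pos: [0.5467, -0.0161, 0.0617]
eef_rot: [-3.142, -0.005, -2.971]
contact_force: [-6.0, -0.7, 2.5]
grip_width: -0.0
finger_force: 3.2
```

```bash
python3 - <<'E'
from h import *
s=read_state(); print(w2b(s['tcp_pos']),Ro.from_euler('z',-BY,degrees=True).apply(s['contact_force']))
E
```

```text
[-0.0009 -0.0285  0.0617] [-6.0253  0.2952  2.5394]
```

On the fence: 6 N with no further movement, and finger front at x≈10 mm, as expected. Next, nudge the +y end toward the stop.

Call:
send_rows(
  slide=[
    [0.01,0,0],
    [0,0,-0.045],
    [0,0.05,0],
    [0,0.05,0],
    [-0.035,0.02,0],
  ],
  rotation=[
    [0,0,0],
    [0,0,0],
    [0,0,0],
    [0,0,0],
    [0,0,0],
  ],
  hand=[0,0,0,0,0],
)

```text
time: 13.05
tcp_pos: [0.5462, 0.1093, 0.106]
eef_rot: [3.139, -0.008, -2.968]
contact_force: [0.3, -0.6, 0.5]
grip_width: 0.0002
finger_force: 0.0
```

Call:
send_rows(
  slide=[
    [0,0,0],
    [0,0,0],
    [0,0,0],
  ],
  rotation=[
    [0,0,0],
    [0,0,0],
    [0,0,0],
  ],
  hand=[0,0,0],
)

```text
time: 13.35
tcp_pos: [0.5531, 0.1061, 0.1074]
eef_rot: [3.142, 0.0, -2.971]
contact_force: [-0.3, -0.2, -1.0]
grip_width: -0.0002
finger_force: 0.0
```

```bash
python3 - <<'E'
from h import *
s=read_state(); print(w2b(s['tcp_pos']),s['contact_force'])
togo(b2w([0.025,0.09,0.063]),189.83)
d=cam('wrist'); save(d,'w6.png'); np.savez('w60.npz',**d)
E
```

```text
[0.0263 0.0908 0.1074] [-0.2603 -0.1926 -1.0337]
slide [ 0.0013 -0.0008  0.0444] tcp [0.5531 0.1061 0.1074] rpy [ 179.9991    0.0084 -170.2392]
rot [ 0.0008  0.0084 -0.0692] slide after turn [ 0.0013 -0.0008  0.0444]
```

View pics/w6.png

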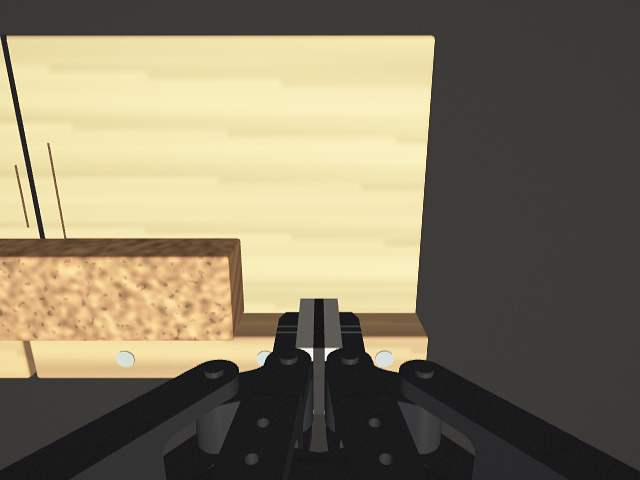

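The bar is flat along the fence, +y end at columns 230–242. Lower, then push gently to -y.

```bash
python3 - <<'E'
from h import *
d={k:v for k,v in np.load('w60.npz').items()}
print('end top',w2b(ray(d,228,257,.056)),w2b(ray(d,233,334,.056)),'front base',w2b(ray(d,100,238,.026)),'end base',w2b(ray(d,240,238,.026)))
E
```

```text
end top [0.0105 0.0525 0.056 ] [0.0467 0.0524 0.056 ] front base [ 0.0108 -0.0162  0.026 ] end base [0.0109 0.0522 0.026 ]
```

Call:
send_rows(
  slide=[
    [0,0,0.03],
    [0,0,0.014],
    [0,-0.005,0],
    [0,-0.005,0],
    [0,0,0],
  ],
  rotation=[
    [0,0,0],
    [0,0,0],
    [0,0,0],
    [0,0,0],
    [0,0,0],
  ],
  hand=[0,0,0,0,0],
)

```text
time: 13.9
tcp_pos: [0.5561, 0.0956, 0.0645]
eef_rot: [-3.141, 0.002, -2.972]
contact_force: [-0.0, 0.1, 1.0]
grip_width: 0.0004
finger_force: 0.0
```

Call:
send_rows(
  slide=[
    [0,-0.003,0],
    [0,-0.003,0],
    [0,-0.002,0],
    [0,-0.001,0],
    [0,0,0],
  ],
  rotation=[
    [0,0,0],
    [0,0,0],
    [0,0,0],
    [0,0,0],
    [0,0,0],
  ],
  hand=[0,0,0,0,0],
)

```text
time: 14.4
tcp_pos: [0.5566, 0.0879, 0.0634]
eef_rot: [3.142, 0.0, -2.971]
contact_force: [0.8, -0.1, -0.4]
grip_width: -0.0002
finger_force: 0.0
```

```bash
python3 - <<'E'
from h import *
s=read_state(); print(w2b(s['tcp_pos']),Ro.from_euler('z',-BY,degrees=True).apply(s['contact_force']))
E
```

```text
[0.0266 0.0723 0.0634] [ 0.7572 -0.2695 -0.4311]
```

Call:
send_rows(
  slide=[
    [0,-0.002,0],
    [0,-0.001,0],
    [0,-0.001,0],
    [0,-0.001,0],
    [0,0,0],
  ],
  rotation=[
    [0,0,0],
    [0,0,0],
    [0,0,0],
    [0,0,0],
    [0,0,0],
  ],
  hand=[0,0,0,0,0],
)

```text
time: 14.9
tcp_pos: [0.5574, 0.0829, 0.0633]
eef_rot: [3.142, 0.0, -2.971]
contact_force: [0.4, 0.1, 0.1]
grip_width: -0.0006
finger_force: 0.0
```

```bash
python3 - <<'E'
from h import *
s=read_state(); print(w2b(s['tcp_pos']),Ro.from_euler('z',-BY,degrees=True).apply(s['contact_force']))
E
```

```text
[0.0266 0.0673 0.0633] [ 0.4154 -0.0004  0.0974]
```

Call:
send_rows(
  slide=[
    [0,-0.001,0],
    [0,-0.001,0],
    [0,-0.001,0],
    [0,-0.001,0],
    [0,0,0],
  ],
  rotation=[
    [0,0,0],
    [0,0,0],
    [0,0,0],
    [0,0,0],
    [0,0,0],
  ],
  hand=[0,0,0,0,0],
)

```text
time: 15.4
tcp_pos: [0.5576, 0.0813, 0.0633]
eef_rot: [3.136, 0.0, -2.969]
contact_force: [-0.4, 8.0, 1.1]
grip_width: 0.0
finger_force: 3.9
```

```bash
python3 - <<'E'
from h import *
s=read_state(); print(w2b(s['tcp_pos']),Ro.from_euler('z',-BY,degrees=True).apply(s['contact_force']))
E
```

```text
[0.0265 0.0656 0.0633] [0.9782 7.9723 1.1452]
```

End tight on the stop with 8 N. Retreat, rise and tilt 45° for the diagonal push.

Call:
send_rows(
  slide=[
    [0,0.008,0],
    [0,0,-0.045],
    [0.045,0,-0.005],
    [0.02,0,0],
    [0,0,0],
  ],
  rotation=[
    [0,0,0],
    [0,0,0],
    [0,0,0],
    [0,0,0],
    [0,0,0],
  ],
  hand=[0,0,0,0,0],
)

```text
time: 15.9
tcp_pos: [0.4895, 0.0755, 0.1134]
eef_rot: [-3.141, -0.003, -2.971]
contact_force: [0.5, 0.9, -0.7]
grip_width: 0.0
finger_force: 0.0
```

```bash
python3 - <<'E'
from h import *
togo(b2w([-0.036,0.012,0.102]),189.83,45)
E
```

```text
slide [-0.0057 -0.0595  0.0114] tcp [0.4895 0.0755 0.1134] rpy [-179.9557   -0.1561 -170.2141]
rot [ -0.0592 -45.1562  -0.0244] slide after turn [ 0.0041 -0.0596  0.012 ]
```

Call:
send_rows(
  slide=[
    [0,0,0],
    [0,0,0],
    [0,0,0],
    [0,0,0],
    [0,0,0],
  ],
  rotation=[
    [0,-8.5,0],
    [0,-8.5,0],
    [0,-8.5,0],
    [0,-8.5,0],
    [0,-8.5,0],
  ],
  hand=[0,0,0,0,0],
)

```text
time: 16.4
tcp_pos: [0.5265, 0.0782, 0.1404]
eef_rot: [3.138, 0.681, -2.971]
contact_force: [0.6, 1.8, -2.0]
grip_width: -0.0001
finger_force: 0.0
```

```bash
python3 - <<'E'
from h import *
togo(b2w([-0.036,0.012,0.102]),189.83,45); s=read_state(); print(w2b(s['tcp_pos']),s['qpos'])
E
```

```text
slide [ 0.0484 -0.0559  0.0099] tcp [0.5265 0.0782 0.1404] rpy [ 179.7709   38.9958 -170.2072]
rot [ 0.204  -6.0042 -0.0396] slide after turn [ 0.0493 -0.0559  0.005 ]
[-0.0047  0.0679  0.1404] [-0.0484 -0.0079 -1.02   -0.1094  0.1413 -0.1716]
```

The tilt stopped at 39° because joint 3 reached its range limit at this close, high place. A lower pose farther out frees the elbow, so I'll shift in y and go down before finishing the tilt.

Call:
send_rows(
  slide=[
    [0,-0.028,0],
    [0,-0.028,0],
    [0.01,0,0.01],
    [0.005,0,0.005],
    [0,0,0],
  ],
  rotation=[
    [0,0,0],
    [0,0,0],
    [0,0,0],
    [0,0,0],
    [0,0,0],
  ],
  hand=[0,0,0,0,0],
)

```text
time: 16.9
tcp_pos: [0.535, 0.0225, 0.118]
eef_rot: [3.134, 0.666, -2.972]
contact_force: [0.0, 0.6, -1.2]
grip_width: -0.0002
finger_force: 0.0
```

```bash
python3 - <<'E'
from h import *
togo(b2w([-0.012,0.012,0.085]),189.83,45); s=read_state(); print(w2b(s['tcp_pos']),s['qpos'])
E
```

```text
slide [0.0253 0.0002 0.0221] tcp [0.535  0.0225 0.118 ] rpy [ 179.5645   38.1755 -170.2748]
rot [ 0.3654 -6.8242 -0.1044] slide after turn [0.0278 0.0004 0.0189]
[-0.0058  0.0116  0.118 ] [-0.2021  0.0554 -1.0187 -0.1332  0.2338 -0.298 ]
```

Call:
send_rows(
  slide=[
    [0,0,0],
    [0,0,0],
  ],
  rotation=[
    [0,5,0],
    [0,0,0],
  ],
  hand=[0,0],
)

```text
time: 17.1
tcp_pos: [0.5371, 0.023, 0.1206]
eef_rot: [3.136, 0.582, -2.969]
contact_force: [1.3, -0.6, 1.1]
grip_width: -0.0
finger_force: 0.0
```

```bash
python3 - <<'E'
from h import *
togo(b2w([-0.012,0.012,0.088]),189.83,33.5); s=read_state(); print(w2b(s['tcp_pos']),s['qpos'])
E
```

```text
slide [0.0249 0.0001 0.0227] tcp [0.5371 0.023  0.1206] rpy [ 179.6656   33.3498 -170.0873]
rot [ 0.3799 -0.1504  0.0686] slide after turn [0.025  0.0003 0.0226]
[-0.0036  0.0117  0.1206] [-0.1809  0.065  -0.9205  0.034   0.1973 -0.2997]
```

Call:
send_rows(
  slide=[
    [0.01,0,0.01],
    [0.01,0,0.01],
    [0.005,0,0.003],
    [0,0,0],
  ],
  rotation=[
    [0,0,0],
    [0,0,0],
    [0,0,0],
    [0,0,0],
  ],
  hand=[0,0,0,0],
)

```text
time: 17.5
tcp_pos: [0.5261, 0.0217, 0.0853]
eef_rot: [3.135, 0.581, -2.97]
contact_force: [0.0, 0.4, 0.1]
grip_width: -0.0001
finger_force: 0.0
```

```bash
python3 - <<'E'
from h import *
s=read_state(); b=w2b(s['tcp_pos']); R=Ro.from_euler('z',-BY,degrees=True)
z=R.apply(Ro.from_euler('xyz',s['eef_rot']).apply([0,0,1])); print('tcp',b,'tip',b+.025*z,'z',z,s['qpos'],R.apply(s['contact_force']))
d=cam('wrist'); save(d,'w7.png')
E
```

```text
tcp [-0.0147  0.0123  0.0853] tip [-0.001   0.0125  0.0644] z [ 0.5484  0.0069 -0.8362] [-0.1897  0.1201 -0.9926 -0.0902  0.2017 -0.3063] [0.0908 0.4163 0.0651]
```

View pics/w7.png

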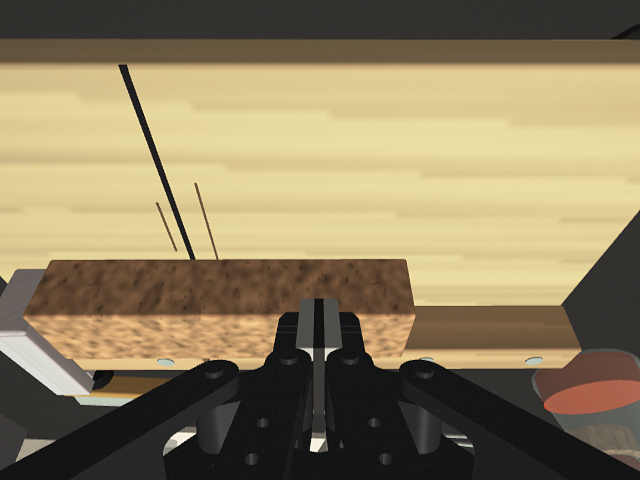

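The bar sits against the fence and the stop (10–95, 270–390), square. The closed fingertips are just in front of its upper edge at (318,315), well to the right of the slot. Approach the edge.

Call:
send_rows(
  slide=[
    [-0.005,0,0.006],
    [0,0,0.004],
    [0,0,0.001],
    [0,0,0.001],
    [0,0,0],
  ],
  rotation=[
    [0,0,0],
    [0,0,0],
    [0,0,0],
    [0,0,0],
    [0,0,0],
  ],
  hand=[0,0,0,0,0],
)

```text
time: 18.05
tcp_pos: [0.5377, 0.0232, 0.0788]
eef_rot: [3.135, 0.581, -2.97]
contact_force: [-0.5, -0.6, -0.1]
grip_width: -0.0
finger_force: 0.0
```

```bash
cat > st.py <<'E'
from h import *
s=read_state(); b=w2b(s['tcp_pos']); R=Ro.from_euler('z',-BY,degrees=True)
z=R.apply(Ro.from_euler('xyz',s['eef_rot']).apply([0,0,1])); print('tcp',b,'tip',b+.025*z,'z',z,'F',R.apply(s['contact_force']),s['finger_force'])
E
python3 st.py
```

```text
tcp [-0.003   0.0118  0.0788] tip [0.0107 0.0119 0.0579] z [ 0.5489  0.0063 -0.8359] F [-0.5829 -0.4623 -0.1159] 0.0
```

Call:
send_rows(
  slide=[
    [0,0,0.001],
    [0,0,0.001],
    [0,0,0.001],
    [0,0,0.001],
    [0,0,0],
  ],
  rotation=[
    [0,0,0],
    [0,0,0],
    [0,0,0],
    [0,0,0],
    [0,0,0],
  ],
  hand=[0,0,0,0,0],
)

```text
time: 18.55
tcp_pos: [0.5392, 0.0234, 0.0768]
eef_rot: [3.136, 0.582, -2.971]
contact_force: [-21.6, -3.2, 28.7]
grip_width: -0.0002
finger_force: 18.0
```

```bash
python3 st.py
```

```text
tcp [-0.0016  0.0117  0.0768] tip [0.0122 0.0119 0.0559] z [ 0.55    0.0054 -0.8351] F [-21.8028   0.579   28.6965] 18.027568459510803
```

A firm diagonal push already: 22 N into the fence, 29 N down. Ease it slightly and let it settle.

Call:
send_rows(
  slide=[
    [0,0,-0.001],
    [0,0,0],
    [0,0,0],
    [0,0,0],
    [0,0,0],
  ],
  rotation=[
    [0,0,0],
    [0,0,0],
    [0,0,0],
    [0,0,0],
    [0,0,0],
  ],
  hand=[0,0,0,0,0],
)

```text
time: 19.05
tcp_pos: [0.5389, 0.0233, 0.0771]
eef_rot: [3.136, 0.582, -2.971]
contact_force: [-12.4, -1.7, 15.9]
grip_width: 0.0003
finger_force: 10.0
```

```bash
python3 st.py; python3 - <<'E'
from h import *
d=cam('wrist'); save(d,'w8.png'); np.savez('w80.npz',**d)
E
python3 st.py
```

```text
tcp [-0.0018  0.0117  0.0771] tip [0.0119 0.0119 0.0562] z [ 0.5497  0.0057 -0.8354] F [-12.4983   0.401   15.9083] 9.97896172106266
tcp [-0.0018  0.0117  0.0771] tip [0.012  0.0119 0.0562] z [ 0.5497  0.0058 -0.8354] F [-11.2646   1.6337  15.4175] 9.979964643716812
```

View pics/w8.png

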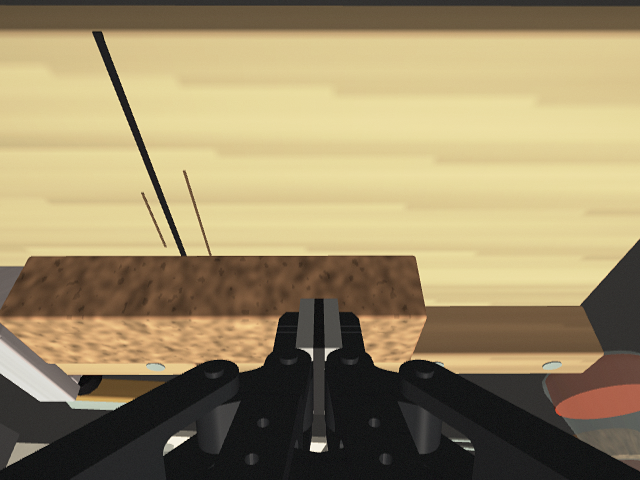

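The bar is still flat, square, and against the fence and stop, with the fingers on its upper front edge at (318,310), clear of the slot (185,256). One last numeric check of the pose, then hand in.

```bash
python3 - <<'E'
from h import *
d={k:v for k,v in np.load('w80.npz').items()}
e=w2b(ray(d,426,317,.056)); f=w2b(ray(d,80,257,.026)); g=w2b(ray(d,400,257,.026)); print(e,f,g)
ok=abs(e[1]-.052)<.003 and abs(f[0]-.0105)<.003 and abs(g[0]-.0105)<.003
print(ok)
if ok: print(finish_job())
E
```

```text
[0.0101 0.0512 0.056 ] [ 0.0122 -0.0876  0.026 ] [0.0127 0.0458 0.026 ]
True
the job is handed in; nothing more can be done
None
```

The job is handed in: the bar is flat on the board and tight to fence and stop, with the closed fingers pushing diagonally on it at about 12 N into the fence and 16 N down, about 57 mm from the saw slot.

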